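# Stand the fallen screen-cleaner bottle up in the desk organiser

### The arm

A 6-joint arm with a two-finger parallel gripper is mounted at the origin on the work surface. World frame = base frame: x ahead of the robot, y to its left, z up, the work surface at z = 0. Lengths are in mm, angles in rad, forces in N, time in s.
With the tool pointing down it reaches from about 275 to 825 mm from the base axis. Payload 4.9 kg.
Tool frame: the origin (TCP) lies midway between the tips of the shut fingers; the grasp point (between the pads) lies 19 mm behind it; y points along the fingers, z is the direction in which the jaws open and shut, and the axes are right-handed (so a half turn about y gives the same grasp; the last joint's range is limited). The gripper opens to 85 mm and grips with 20 to 120 N. Pads are 22 mm wide; open, the fingers measure 114 mm over their backs; the gripper's body (76 mm by 85 mm) begins 54 mm behind the grasp point. The pads swing forward as they close: fully open they stand 13 mm farther back than shut.
Start: joints at [-1.296, 0.326, -0.193, 1.052, 0, 1.437], TCP at [218.643, -504.692, 231.281] pointing down, gripper open.
Joint ranges: [-2.65, 2.65], [-0.97, 1.79], [-1.3, 1.35], [-1.93, 2.1], [-1.47, 1.37], [-3.14, 3.14]. Speed limits (rad/s): [2.57, 2.57, 3.14, 3.14, 3.14, 3.14].

### API

Orientations are given as [roll, pitch, yaw] about the fixed x, y, z axes, in that order (R = Rz(yaw) Ry(pitch) Rx(roll)).
In Python, from station import arm gives the robot as it stands. The module is installed in compiled form; this text tells all that it offers.
- The arm moves only by the tool drive_tool, never from a script. Its argument "targets" is a list of rows, each a list of 7 numbers: the shift along the tool's x, y, z in cm, then the turn, a rotation vector about the tool's x, y, z in degrees, then the finger opening in cm, from 0 to 8.54. A call has 1 to 20 rows; each row shifts and turns the commanded pose from where the row before left it, along the tool's axes as they then stand; what a row does not reach is not made up. A row lasts 1/8 s, in which the tool goes at most 62.5 mm and 10.7 degrees, less where a joint would pass 70% of its speed; a pose out of reach is approached as far as the arm can. A call with a gripper value outside its range is refused whole. The fingers move at their own pace and stop on an object; "squeeze" is the grip in N (left out, the last holds). Time passes only in rows, so rows that do not move let the fingers close. It gives the time, the measured TCP pose, the force and the opening at its end, in the units of the state.
- arm.get_obs(): the state, without advancing time (a new reading comes with each control period).
- arm.capture(name): name is "side" or "top"; returns a dict with "pixels" (420x560x3 uint8, red, green, blue), "intrinsics" (3x3 intrinsics, pixels), "k1" (the pictures are not rectified: a ray, as slopes to the right and down, at radius r is drawn at 1 + k1 r^2 times it, then the intrinsics apply), "T" (4x4, takes a point from camera to world coordinates). Camera axes: x right, y up, looking along -z (the intrinsics and any distortion apply to the point x, -y, -z); pixel columns grow to the right and rows downward; lengths in mm; the calibration is good to about 2 mm. A picture is of the moment at which its call begins. There is no depth.
- arm.job_done(): hands the job in, once; it reports no verdict.
Trained networks look in a picture, given as the dict that the camera call returned (one of the last four; its "shot" number tells which), for a name from the list of things; names that differ only in an ending like _2 or _b are one class to them, and where a whole thing is asked for, a point or a joint stands for the part that bears it (a point fixed in the world has none). Each returns a list of dicts, best first, with "conf" (0 to 1); they miss things now and then, are a little off and sometimes report something else, mostly with a low value. They report only what shows in the picture. A call takes as long as a camera call. They do not tell look-alikes from the thing itself.
- arm.recognise(picture, thing): "bbox" ([left, top, right, bottom] in pixels, round what is visible of it).
- arm.silhouettes(picture, thing): "mask" (420x560 bool, what is visible of it) and "bbox" ([left, top, right, bottom] in pixels, round what is visible of it).
The state is a dict: "time": time; "qpos": joint angles; "joint_velocities": joint speeds; "effort": joint torques, N m; "position": TCP position; "ee_rot": TCP orientation; "wrist_force": force on the tool from outside, world axes, zero at the start; "torque": the same for the moment, N m; "finger_gap": finger opening in mm.
Only numpy, scipy, OpenCV 4.12 (cv2) and the standard library are available. Lean on these libraries where they do the work, as an engineer would, in place of code of your own. Each camera call takes 0.05 s, during which the arm holds its last target.

### The job

The tall green-capped cleaner bottle has tipped over in the desk organiser and hangs over its far rail. Stand it upright again on the organiser's floor, in the gap where it fell, clear of the other two bottles, and let go of it. Leave the blue-capped and orange-capped bottles standing where they are.

Things in the scene. Friction and masses are not known exactly. Their poses are not given: they have to be found in the camera images.
- tall_center (a point): Tipped bottle: white, 46 x 46 mm square, body 100 mm tall with green band, round green cap 28 mm wide on top (128 mm in all), about 0.2 kg. Point: centre of the square body, 50 mm above its underside. z: underside to cap; x, y: square to the sides. At first it leans over the far rail, cap away from the robot, z about 30 degrees above level, y level along the lane, lower bottom edge on the floor.
- lane: Fixed grey trough, 580 mm long (its y), floor 80 mm wide (its x, pointing away from the robot). Origin on the desk under its middle, z up; floor 4 mm above it. Far rail at x=+40 mm, top 44 mm above the desk; near lip at x=-40, top 19; both 5 thick. Black pen cup 66 mm wide, 89 high at y=+248 and -248, pens up to 155 mm high. Bottles about 105 mm apart, in any order.
- blue_center (a point): Bystander bottle standing in the lane: white, 46 x 46 mm square, body 68 mm tall with a blue band, blue round cap, 88 mm tall in all, loose. This point is the centre of its square body, 34 mm above its underside, z axis up.
- orange_center (a point): Bystander bottle standing in the lane: white, 46 x 46 mm square, body 68 mm tall with a yellow band, orange round cap, 88 mm tall in all, loose. This point is the centre of its square body, 34 mm above its underside, z axis up.
Things that resemble listed ones, but are neither listed nor needed, are in the scene too. Leave any purple look-alike of the part that bears tall_center alone. Leave any purple look-alike of the part that bears orange_center alone.

How it is judged:
By the outcome, as a careful person would: the job done as asked, in the order asked, and still so for the second after the job is handed in, with the robot touching nothing.
It also fails if it takes over 32 s, if anything falls off the work surface, if the arm or the gripper's body presses on something with over 40 N, if the wrist force passes 120 N, or if a joint passes its speed limit or range.

## Working session

There is one attempt and no reset: what is moved stays moved. The work goes in short steps, Python scripts to look and compute and a tool call to move; the robot and the scene stay as the last step left them, time stands still between calls to the robot, and variables do not carry over. Pictures are saved under pics/ and viewed, and the job is handed in when it is done.

Besides the shell and the picture viewer there is one more tool, called after "Request:" as name([rows], argument=value, ...), one row to a line, values as JSON. drive_tool: Moves the arm, as the interface text tells. Its arguments: {"type":"object","properties":{"targets":{"type":"array"},"squeeze":{"type":"number"}},"required":["targets"]}

```bash
mkdir -p pics
cat > h.py <<'E'
import numpy as np, cv2
from station import arm
from scipy.spatial.transform import Rotation as R
def ray(p,uv):
    K=np.array(p["intrinsics"]);k1=p["k1"];T=np.array(p["T"])
    d=np.array([(uv[0]-K[0,2])/K[0,0],(uv[1]-K[1,2])/K[1,1]])
    s=d.copy()
    for _ in range(30): s=d/(1+k1*(s@s))
    v=T[:3,:3]@np.array([s[0],-s[1],-1]); return T[:3,3],v/np.linalg.norm(v)
def proj(p,X):
    K=np.array(p["intrinsics"]);k1=p["k1"];T=np.array(p["T"])
    X=np.atleast_2d(X); c=(X-T[:3,3])@T[:3,:3]
    s=np.c_[c[:,0]/-c[:,2],-c[:,1]/-c[:,2]]; s=s*(1+k1*(s**2).sum(1))[:,None]
    return np.c_[s[:,0]*K[0,0]+K[0,2],s[:,1]*K[1,1]+K[1,2]]
def onz(p,uv,z):
    o,v=ray(p,uv); return o+v*(z-o[2])/v[2]
def tri(p,a,q,b):
    o1,v1=ray(p,a);o2,v2=ray(q,b)
    t=np.linalg.lstsq(np.c_[v1,-v2],o2-o1,rcond=None)[0]
    A=o1+t[0]*v1;B=o2+t[1]*v2
    return (A+B)/2,np.linalg.norm(A-B)
def save(p,n): cv2.imwrite("pics/"+n,p["pixels"][:,:,::-1])
E
python3 - <<'E'
from h import *
import pickle
o=arm.get_obs();print(o["time"],o["position"],o["ee_rot"],o["finger_gap"])
D={}
for n in("side","top"):
    p=arm.capture(n);save(p,n+"0.png");D[n]=p
    print(n,p["intrinsics"],p["k1"],np.round(p["T"],2))
    for t in("tall_center","blue_center","orange_center","lane"):
        for r in arm.silhouettes(p,t):
            m=r["mask"];ys,xs=np.nonzero(m);print(t,round(r["conf"],2),r["bbox"],xs.mean().round(1),ys.mean().round(1))
            D[n+t]=D.get(n+t,[])+[m]
pickle.dump(D,open("d0.pkl","wb"))
E
```

```text
0.0 [ 218.48399035 -504.12939206  230.52529969] [-1.57243562e+00  2.33083257e-04 -2.73277354e+00] 85.31668326836812
side [[400.85707159   0.         278.79158212]
 [  0.         400.85707159 208.82372172]
 [  0.           0.           1.        ]] -0.09049329672685279 [[ 9.0000e-01  3.1000e-01 -2.9000e-01  3.5696e+02]
 [-4.3000e-01  6.8000e-01 -6.0000e-01 -3.6128e+02]
 [ 1.0000e-02  6.6000e-01  7.5000e-01  5.7658e+02]
 [ 0.0000e+00  0.0000e+00  0.0000e+00  1.0000e+00]]
tall_center 0.96 [268.2, 235.0, 347.4, 305.8] 306.0 267.7
tall_center 0.9 [161.4, 246.6, 227.9, 317.9] 194.3 281.8
blue_center 0.58 [320.0, 302.6, 365.3, 358.6] 339.5 329.5
blue_center 0.5 [212.3, 130.2, 440.2, 420.0] 321.2 305.9
orange_center 0.82 [325.9, 165.5, 359.3, 210.3] 340.9 188.1
orange_center 0.8 [257.1, 205.9, 295.0, 255.4] 274.2 229.3
lane 0.76 [213.7, 131.5, 444.0, 420.0] 321.1 305.5
top [[450.67064415   0.         276.65625093]
 [  0.         450.67064415 211.79872283]
 [  0.           0.           1.        ]] -0.10625528380709509 [[ 3.0000e-02  9.9000e-01 -1.7000e-01  4.2149e+02]
 [-1.0000e+00  3.0000e-02 -0.0000e+00  3.1970e+01]
 [-0.0000e+00  1.7000e-01  9.9000e-01  6.8432e+02]
 [ 0.0000e+00  0.0000e+00  0.0000e+00  1.0000e+00]]
tall_center 0.59 [330.6, 151.1, 374.0, 246.6] 350.7 201.6
tall_center 0.58 [257.7, 297.3, 352.2, 344.8] 300.3 318.1
blue_center 0.9 [398.3, 185.9, 446.5, 228.2] 421.1 207.0
orange_center 0.95 [239.9, 83.2, 276.0, 133.0] 257.8 107.7
orange_center 0.69 [265.2, 189.5, 296.8, 232.4] 281.8 207.8
lane 0.83 [148.8, 177.3, 560.0, 244.3] 348.1 209.9
lane 0.53 [330.7, 151.9, 370.7, 248.1] 350.6 202.0
```

View pics/side0.png

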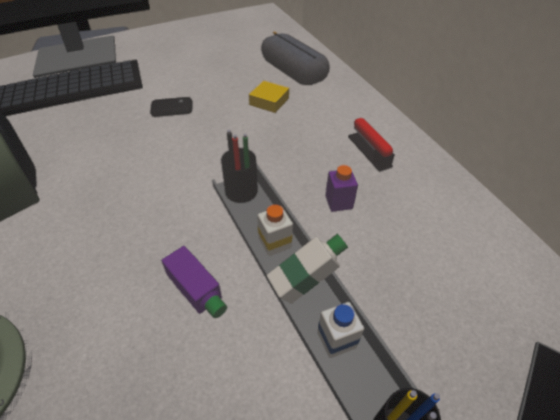

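View pics/top0.png

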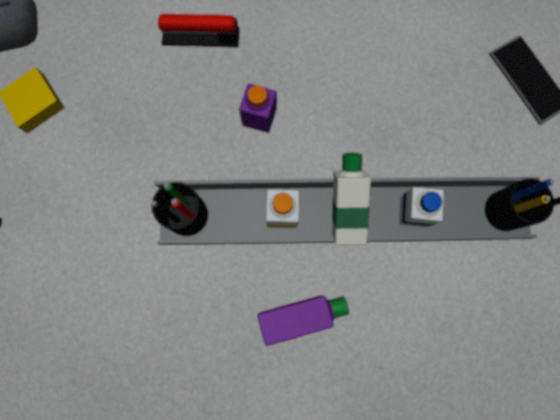

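The top view shows the tipped white bottle at about (351,200) with its cap at (352,161). It lies between orange (282,205) and blue (428,204). The purple ones are look-alikes. Next I'll measure the positions.

Run:
```python
from h import *
import pickle
D=pickle.load(open("d0.pkl","rb"));s,t=D["side"],D["top"]
print("nearlip",onz(t,(160,243),19),onz(t,(534,236.5),19))
print("far rail top",onz(t,(156,182),44),onz(t,(527,178.5),44))
print("cups?",onz(t,(180,209),89))
for n,a,b in(("orange cap",(275,213),(282.5,203)),("blue cap",(343.5,315),(431,202)),("green cap",(337,244),(352,162)),("purple-or",(344,172),(257.5,95))):
    print(n,*tri(s,a,t,b))
# bottle masks check
for k in ("sidetall_center","toptall_center"):
    for m in D[k]:
        c=cv2.findContours(m.astype(np.uint8),0,1)[0];c=max(c,key=cv2.contourArea);print(k,cv2.minAreaRect(c))
for n in("side","top"):
    p=D[n]["pixels"]; 
    u,v=(300,270) if n=="side" else (350,205)
    cv2.imwrite(f"pics/z{n}.png",cv2.resize(p[v-75:v+75,u-100:u+100,::-1],None,fx=4,fy=4,interpolation=2))
```

```text
nearlip [483.37615104 207.75963358  19.        ] [ 506.68439974 -362.47401709   19.        ]
far rail top [570.64831725 213.38050955  44.        ] [ 591.72732    -342.83777218   44.        ]
cups? [523.58015649 165.07477511  89.        ]
orange cap [536.30999336  27.06183674  85.51236594] 0.6580320387876794
blue cap [ 542.95512439 -176.15820626   86.53024488] 0.7598168031066006
green cap [597.2323146  -67.97625648  82.63054585] 0.6206045202683009
purple-or [692.62319022  66.54668805  82.10936964] 0.5380131763871236
sidetall_center ((308.387451171875, 265.6778869628906), (39.02473449707031, 86.39392852783203), 52.30575942993164)
sidetall_center ((195.82943725585938, 283.7176513671875), (80.26427459716797, 35.251197814941406), 49.398704528808594)
toptall_center ((351.2726135253906, 198.63973999023438), (38.49212646484375, 91.7889175415039), 2.12109637260437)
toptall_center ((304.0188903808594, 317.0660095214844), (34.47749328613281, 91.2073974609375), 74.05460357666016)
```

View pics/ztop.png

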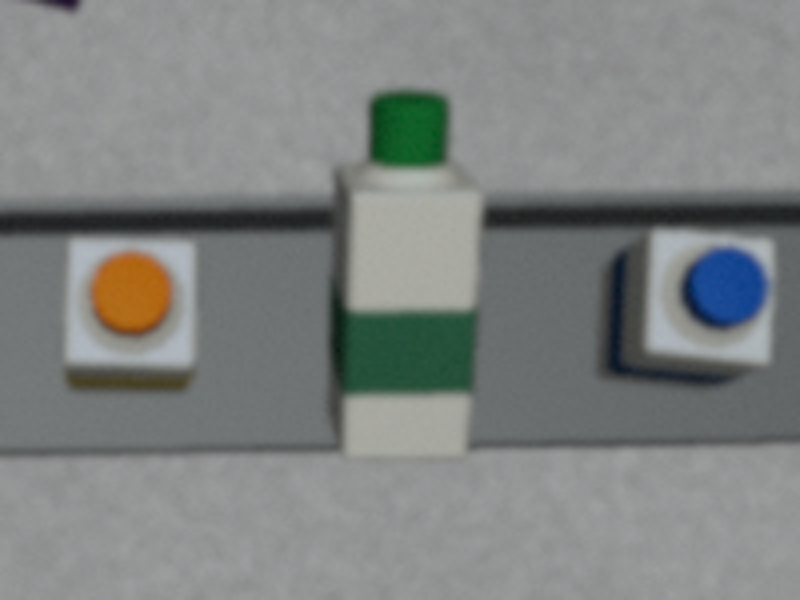

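View pics/zside.png

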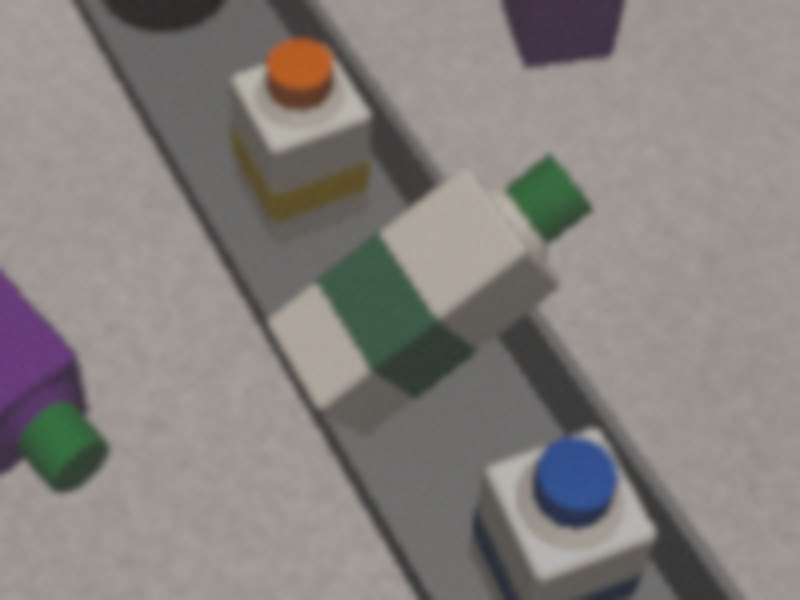

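Run:
```python
from h import *
import pickle
from scipy.optimize import least_squares
D=pickle.load(open("d0.pkl","rb"));s,t=D["side"],D["top"]
obj=np.array([[-23,23,-50],[-23,-23,-50],[-23,23,50],[-23,-23,50]],float)
T=np.array([(343,457),(468,457),(348,188),(482,190)])/4+[250,130]
S=np.array([(270,322),(320,410),(465,172),(524,243)])/4+[200,195]
S2=np.array([(365,432),(555,287)])/4+[200,195]; o2=np.array([[23,-23,-50],[23,-23,50.]])
capo=np.array([[0,0,64.]])  # cap mid approx
def f(x):
    M=R.from_rotvec(x[3:]).as_matrix();g=lambda o:o@M.T+x[:3]
    return np.r_[(proj(t,g(obj))-T).ravel(),(proj(s,g(obj))-S).ravel(),(proj(s,g(o2))-S2).ravel()]
th=np.radians(30);y=-2.2*0
M0=np.array([[np.sin(th),0,np.cos(th)],[0,1,0],[-np.cos(th),0,np.sin(th)]])
r=least_squares(f,np.r_[545,-70,50,R.from_matrix(M0).as_rotvec()])
M=R.from_rotvec(r.x[3:]).as_matrix()
print("res",np.round(r.fun,1));print(np.round(r.x[:3],1));print(np.round(M,3))
z=M[:,2];print("elev",np.degrees(np.arcsin(z[2])),"az",np.degrees(np.arctan2(z[1],z[0])),"ylev",M[:,1])
for o in([-23,0,-50],[23,0,-50],[-23,0,50],[23,0,50],[0,0,64],[0,0,78]): print(o,np.round(M@np.array(o)+r.x[:3],1))
# lane fit
L=np.array([[-42.5,290,19],[-42.5,-290,19],[42.5,290,44],[42.5,-290,44.]])
P=np.array([(160,243),(534,236.5),(156,182),(527,178.5)])
def g(x):
    q=L.copy();c,sn=np.cos(x[2]),np.sin(x[2]);q[:,0]=x[0]+c*L[:,0]-sn*L[:,1];q[:,1]=x[1]+sn*L[:,0]+c*L[:,1];return q
r2=least_squares(lambda x:(proj(t,g(x))-P).ravel(),[535,-70,0]);print("lane",r2.x,np.degrees(r2.x[2]),np.round(r2.fun,1))
print(np.round(proj(s,g(r2.x))))
```

```text
res [-0.9  0.9 -0.4 -0.1 -0.2  0.4 -0.2 -0.8 -2.1 -0.4 -0.5  1.1 -0.4 -2.6
  1.3  1.8  0.2  1.6  2.5 -0.5]
[540.9 -69.4  47. ]
[[ 0.487 -0.056  0.871]
 [ 0.044  0.998  0.039]
 [-0.872  0.02   0.489]]
elev 29.279474923282027 az 2.5639216618123046 ylev [-0.05568281  0.99825676  0.01956671]
[-23, 0, -50] [486.1 -72.4  42.6]
[23, 0, -50] [508.5 -70.4   2.5]
[-23, 0, 50] [573.2 -68.5  91.5]
[23, 0, 50] [595.7 -66.5  51.4]
[0, 0, 64] [596.7 -66.9  78.3]
[0, 0, 78] [608.9 -66.4  85.1]
lane [ 5.38794787e+02 -7.18474235e+01  4.24816506e-02] 2.43401928770649 [-5.5 -0.6  0.5 -1.3 -4.3  1.  10.2 -0.8]
[[211. 178.]
 [390. 477.]
 [249. 156.]
 [450. 436.]]
```

```bash
cat >> h.py <<'E'
def pose(o=None):
    o=o or arm.get_obs(); return np.array(o["position"]),R.from_euler("xyz",o["ee_rot"])
def target(yaw,tilt): # yaw of lane deg, tilt about tool z (+ = pointing forward), tool down at 0
    return R.from_euler("z",yaw+180,degrees=True)*R.from_euler("x",-90,degrees=True)*R.from_euler("z",tilt,degrees=True)
def plan(p,q,p2,q2,n):
    w=(q.inv()*q2).as_rotvec(); 
    for i in range(n):
        a=q*R.from_rotvec(w*i/n); d=a.inv().apply((p2-p)/n)/10
        print(np.round(np.r_[d,np.degrees(w)/n],2).tolist())
E
python3 - <<'E'
from h import *
p,q=pose()
p1=np.array([541,-70,150.]);q1=target(2.4,-10)
plan(p,q,np.array([541,-70,225.]),q1,12)
E
```

```text
[-3.9, 0.05, -2.26, -0.15, 1.75, -0.82]
[-3.83, 0.0, -2.37, -0.15, 1.75, -0.82]
[-3.76, -0.05, -2.49, -0.15, 1.75, -0.82]
[-3.68, -0.09, -2.6, -0.15, 1.75, -0.82]
[-3.6, -0.14, -2.71, -0.15, 1.75, -0.82]
[-3.51, -0.18, -2.82, -0.15, 1.75, -0.82]
[-3.42, -0.22, -2.93, -0.15, 1.75, -0.82]
[-3.33, -0.26, -3.03, -0.15, 1.75, -0.82]
[-3.23, -0.3, -3.13, -0.15, 1.75, -0.82]
[-3.13, -0.34, -3.23, -0.15, 1.75, -0.82]
[-3.02, -0.38, -3.33, -0.15, 1.75, -0.82]
[-2.91, -0.41, -3.42, -0.15, 1.75, -0.82]
```

Request:
drive_tool([
  [-3.9,0.05,-2.25,-0.15,1.75,-0.8,6.4],
  [-3.8,0,-2.4,-0.15,1.75,-0.8,6.4],
  [-3.75,-0.05,-2.5,-0.15,1.75,-0.8,6.4],
  [-3.7,-0.1,-2.6,-0.15,1.75,-0.8,6.4],
  [-3.6,-0.15,-2.7,-0.15,1.75,-0.8,6.4],
  [-3.5,-0.2,-2.8,-0.15,1.75,-0.8,6.4],
  [-3.4,-0.2,-2.9,-0.15,1.75,-0.8,6.4],
  [-3.3,-0.25,-3.0,-0.15,1.75,-0.8,6.4],
  [-3.2,-0.3,-3.1,-0.15,1.75,-0.8,6.4],
  [-3.1,-0.35,-3.2,-0.15,1.75,-0.8,6.4],
  [-3.0,-0.4,-3.3,-0.15,1.75,-0.8,6.4],
  [-2.9,-0.4,-3.4,-0.15,1.75,-0.8,6.4],
  [0,0,0,0,0,0,6.4],
], squeeze=40)

```text
time: 2.12
position: [541.1, -70.1, 225.8]
ee_rot: [-1.572, -0.169, -3.096]
wrist_force: [0.0, -0.4, -0.5]
finger_gap: 64.3
```

Run:
```python
from h import *
p,q=pose()
a=np.array([545,-69.5,130.]);
plan(p,q,a,target(2.4,0),4)
b=np.array([545,-69.5,31.]);print()
plan(a,target(2.4,0),b,target(2.4,0),4)
```

```text
[-0.5, 2.34, -0.01, 0.01, 0.05, 2.43]
[-0.4, 2.36, -0.01, 0.01, 0.05, 2.43]
[-0.3, 2.38, -0.01, 0.01, 0.05, 2.43]
[-0.2, 2.39, -0.01, 0.01, 0.05, 2.43]

[0.0, 2.48, -0.0, 0.0, 0.0, 0.0]
[0.0, 2.48, -0.0, 0.0, 0.0, 0.0]
[0.0, 2.48, -0.0, 0.0, 0.0, 0.0]
[0.0, 2.48, -0.0, 0.0, 0.0, 0.0]
```

Request:
drive_tool([
  [-0.5,2.35,0,0,0,2.4,6.4],
  [-0.4,2.35,0,0,0,2.4,6.4],
  [-0.3,2.4,0,0,0,2.4,6.4],
  [-0.2,2.4,0,0,0.2,2.4,6.4],
  [0,0,0,0,0,0,6.4],
])

```text
time: 2.75
position: [540.8, -72.4, 129.1]
ee_rot: [-1.572, -0.006, -3.105]
wrist_force: [-0.1, -0.2, 0.7]
finger_gap: 63.8
```

Run:
```python
from h import *
p=arm.capture("side");save(p,"side1.png");t=arm.capture("top");save(t,"top1.png")
im=np.hstack([p["pixels"][150:360,180:430],t["pixels"][90:300,230:480]])
cv2.imwrite("pics/c1.png",cv2.resize(im[:,:,::-1],(800,336)))
print(pose()[0])
```

```text
[543.46543006 -72.78296366 131.17445907]
```

View pics/c1.png

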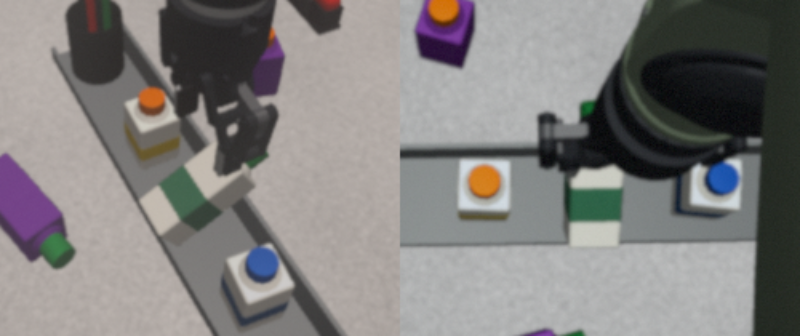

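The picture shows the open gripper above the bottle, with a finger on each side of it and both neighbours clear. I'll descend with a 3 mm correction in y.

Request:
drive_tool([
  [-0.1,2.5,-0.25,0,0,0,6.4],
  [-0.1,2.5,0,0,0,0,6.4],
  [0,2.5,0,0,0,0,6.4],
  [0,2.3,0,0,0,0,6.4],
  [0,0,0,0,0,0,6.4],
])

```text
time: 3.48
position: [544.9, -69.6, 31.9]
ee_rot: [-1.571, -0.004, -3.104]
wrist_force: [-0.4, 0.4, 0.1]
finger_gap: 64.2
```

Run:
```python
from h import *
p=arm.capture("side");save(p,"side2.png")
cv2.imwrite("pics/c2.png",cv2.resize(p["pixels"][150:360,180:430][:,:,::-1],(700,588)))
o=arm.get_obs();print(o["position"],o["wrist_force"])
```

```text
[545.7024438  -69.8190293   32.88392008] [ 0.18693458 -0.43042687  0.75238196]
```

View pics/c2.png

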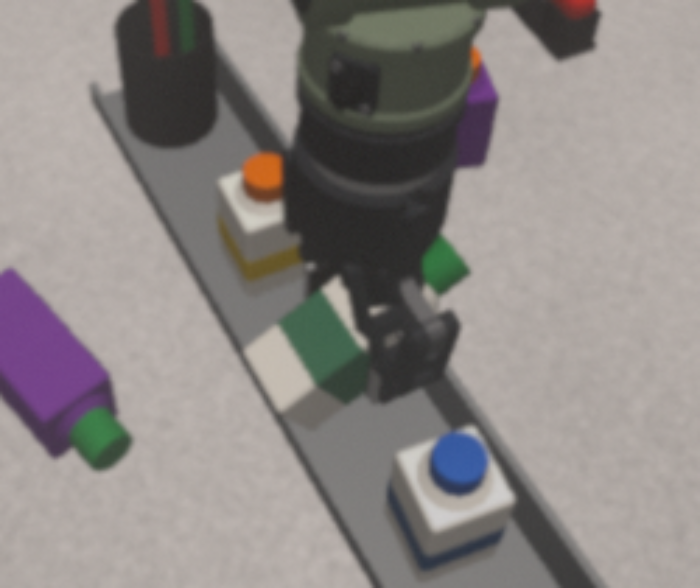

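The fingers straddle the body just above its middle, past the green band, and there is no contact. I'll close the gripper.

Request:
drive_tool([
  [0,0,0,0,0,0,4.0],
  [0,0,0,0,0,0,4.0],
  [0,0,0,0,0,0,4.0],
  [0,0,0,0,0,0,4.0],
  [0,0,0,0,0,0,4.0],
  [0,0,0,0,0,0,4.0],
], squeeze=50)

```text
time: 4.28
position: [546.6, -69.9, 33.9]
ee_rot: [-1.57, 0.001, -3.104]
wrist_force: [-0.0, 0.3, 6.0]
finger_gap: 45.6
```

Request:
drive_tool([
  [0,-1.0,0,0,0,0,4.0],
  [0,-2.0,0,0,0,0,4.0],
  [0,-2.5,0,0,0,0,4.0],
  [0,-2.5,0,0,0,0,4.0],
  [0,-1.5,0,0,0,0,4.0],
  [0,0,0,0,0,0,4.0],
])

```text
time: 5.03
position: [546.1, -69.7, 128.4]
ee_rot: [-1.57, -0.0, -3.104]
wrist_force: [1.3, 0.1, -2.7]
finger_gap: 45.1
```

Run:
```python
from h import *
p=arm.capture("side");save(p,"side3.png")
cv2.imwrite("pics/c3.png",cv2.resize(p["pixels"][150:360,180:430][:,:,::-1],(700,588)))
p,q=pose();print(p,arm.get_obs()["finger_gap"])
# rotate about pad point (23 behind tcp): keep pad fixed then position
q2=q*R.from_euler("z",60.7,degrees=True)
pad=p-q.apply([0,23,0]); 
p2=pad+q2.apply([0,23,0]);print(p2)
plan(p,q,p2,q2,8)
```

```text
[545.31614178 -69.54251516 127.36474382] 45.64006217415463
[565.37999198 -68.78432509 139.07373305]
[-0.25, -0.15, 0.0, -0.0, 0.0, 7.59]
[-0.27, -0.11, 0.0, -0.0, 0.0, 7.59]
[-0.28, -0.08, 0.0, -0.0, 0.0, 7.59]
[-0.29, -0.04, 0.0, -0.0, 0.0, 7.59]
[-0.29, 0.0, -0.0, -0.0, 0.0, 7.59]
[-0.29, 0.04, 0.0, -0.0, 0.0, 7.59]
[-0.28, 0.08, -0.0, -0.0, 0.0, 7.59]
[-0.27, 0.11, -0.0, -0.0, 0.0, 7.59]
```

View pics/c3.png

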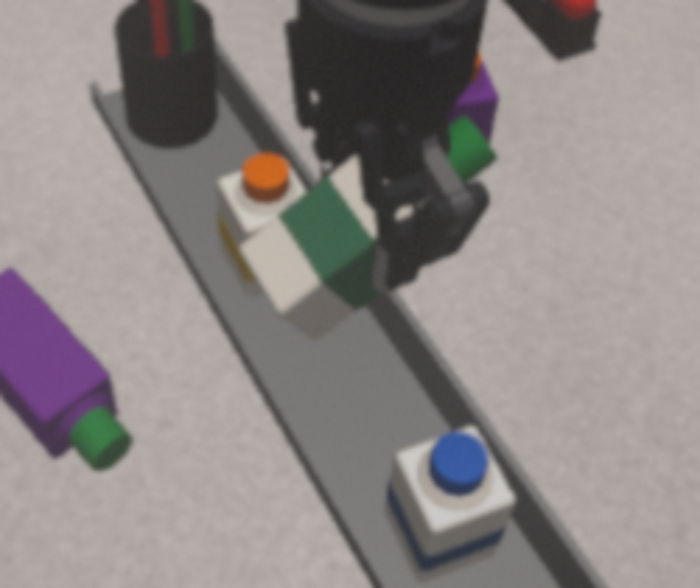

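The bottle is held firmly and off the rail, still at about 30°. I'll rotate it upright.

Request:
drive_tool([
  [-0.25,-0.15,0,0,0,7.6,4.0],
  [-0.25,-0.1,0,0,0,7.6,4.0],
  [-0.3,-0.1,0,0,0,7.6,4.0],
  [-0.3,-0.05,0,0,0,7.6,4.0],
  [-0.3,0,0,0,0,7.6,4.0],
  [-0.3,0.05,0,0,0,7.6,4.0],
  [-0.3,0.1,0,0,0,7.6,4.0],
  [-0.25,0.1,0,0,0,7.5,4.0],
  [0,0,0,0,0,0,4.0],
])

```text
time: 6.2
position: [570.6, -71.4, 133.7]
ee_rot: [-1.582, 0.988, -3.114]
wrist_force: [-1.2, 1.5, -3.0]
finger_gap: 45.6
```

Run:
```python
from h import *
p=arm.capture("side");save(p,"side4.png");t=arm.capture("top");save(t,"top4.png")
for n,x in(("side",p),("top",t)):
    for th in("tall_center",):
        for r in arm.recognise(x,th):print(n,th,r)
cv2.imwrite("pics/c4.png",cv2.resize(p["pixels"][110:320,180:430][:,:,::-1],(700,588)))
cv2.imwrite("pics/t4.png",cv2.resize(t["pixels"][110:320,230:480][:,:,::-1],(700,588)))
o=arm.get_obs();print(o["position"],np.degrees(o["ee_rot"]),o["finger_gap"],o["qpos"])
```

```text
side tall_center {'bbox': [163.3, 253.7, 226.6, 317.9], 'conf': 0.92}
side tall_center {'bbox': [295.2, 187.1, 345.5, 267.8], 'conf': 0.67}
top tall_center {'bbox': [256.0, 296.7, 348.7, 345.7], 'conf': 0.97}
top tall_center {'bbox': [344.2, 149.7, 390.9, 209.6], 'conf': 0.77}
[573.23509783 -71.79049496 138.09283737] [ -90.31390527   56.9695695  -178.03443614] 45.75170875328541 [-0.47759536  0.39458897 -1.27843885 -1.03048339  0.42842534  2.8436746 ]
```

View pics/c4.png

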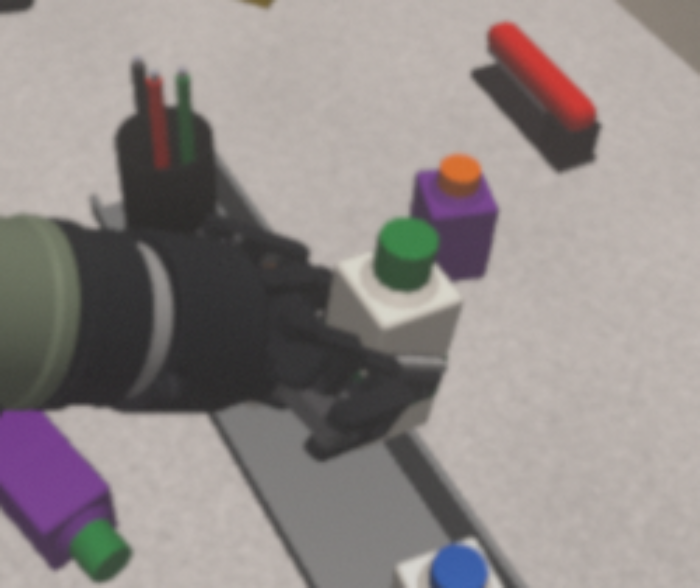

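View pics/t4.png

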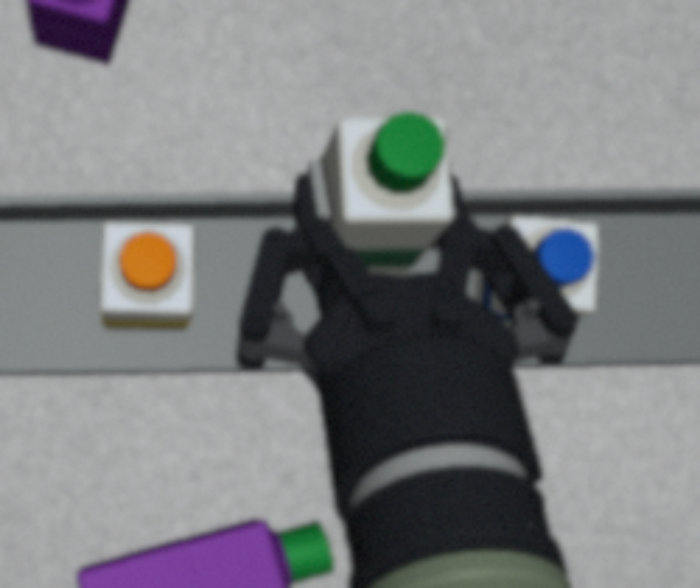

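Joint 3 is almost at its limit (-1.278 of -1.3), so with the tool this flat it can't go much lower. I'll steepen the tool by about 10° while lowering and watch the joints. The bottle's remaining lean gets removed against the floor.

Run:
```python
from h import *
p,q=pose();p=np.array([571.5,-71.6,136])
plan(p,q,np.array([566,-72,85.]),target(2.4,47),4)
```

```text
[1.14, 0.58, 0.01, -0.01, -0.06, -2.49]
[1.12, 0.63, 0.01, -0.01, -0.06, -2.49]
[1.09, 0.68, 0.01, -0.01, -0.06, -2.49]
[1.06, 0.72, 0.01, -0.01, -0.06, -2.49]
```

Request:
drive_tool([
  [1.15,0.6,0,0,0,-2.5,4.0],
  [1.1,0.65,0,0,0,-2.5,4.0],
  [1.1,0.7,0,0,0,-2.5,4.0],
  [1.05,0.7,0,0,0,-2.5,4.0],
  [0,0,0,0,0,0,4.0],
])

```text
time: 7.02
position: [569.2, -71.9, 88.5]
ee_rot: [-1.573, 0.823, -3.104]
wrist_force: [0.4, -0.0, -1.1]
finger_gap: 45.3
```

Run:
```python
from h import *
o=arm.get_obs();print(o["position"],np.degrees(o["ee_rot"]),o["finger_gap"],np.round(o["qpos"],3))
```

```text
[569.22612691 -71.93823541  88.50474106] [ -90.13201046   47.17063922 -177.82724554] 45.29757301087551 [-0.438  0.391 -1.177 -0.761  0.345  2.804]
```

Run:
```python
from h import *
import pickle
p=arm.capture("side");t=arm.capture("top");pickle.dump((p,t),open("d5.pkl","wb"))
cv2.imwrite("pics/c5.png",cv2.resize(p["pixels"][180:300,260:400][:,:,::-1],(700,600),interpolation=2))
cv2.imwrite("pics/t5.png",cv2.resize(t["pixels"][130:250,300:440][:,:,::-1],(700,600),interpolation=2))
```

```text
(no output)
```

View pics/c5.png

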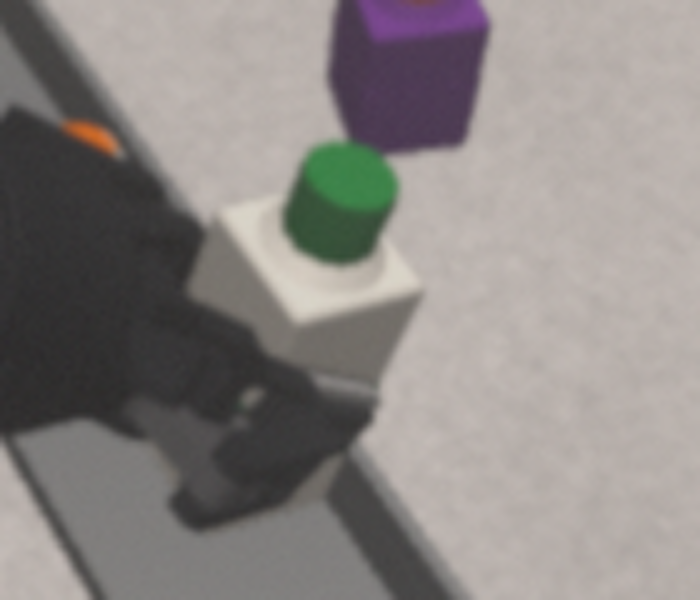

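View pics/t5.png

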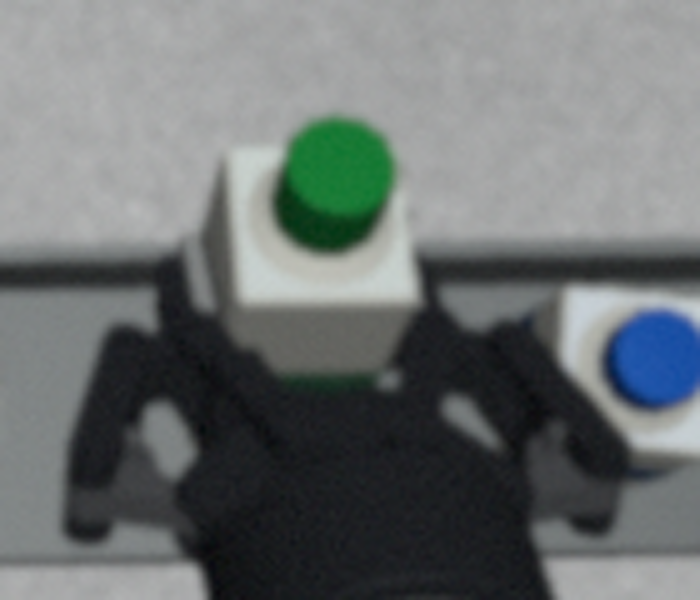

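Run:
```python
from h import *
import pickle
from scipy.optimize import least_squares
s,t=pickle.load(open("d5.pkl","rb"))
fs=lambda u:np.array(u)/5.+[260,180]; ft=lambda u:np.array(u)/5.+[300,130]
obs=[(s,fs((352,177)),(0,0,78)),(t,ft((341,168)),(0,0,78)),(s,fs((222,214)),(-23,23,50)),(t,ft((238,304)),(-23,23,50)),(s,fs((298,322)),(-23,-23,50)),(t,ft((421,302)),(-23,-23,50)),(s,fs((423,291)),(23,-23,50)),(t,ft((228,150)),(23,23,50))]
def f(x):
    M=R.from_rotvec(x[3:]).as_matrix();return np.concatenate([(proj(c,M@np.array(o,float)+x[:3])[0]-u) for c,u,o in obs])
r=least_squares(f,[555,-70,90,0,0.2,0.04]);M=R.from_rotvec(r.x[3:]).as_matrix()
print(np.round(r.fun,1),r.x[:3]);print(np.round(M,3));z=M[:,2];print("lean fwd",np.degrees(np.arctan2(z[0],z[2])),"lean +y",np.degrees(np.arctan2(z[1],z[2])))
for o in([23,23,-50],[23,-23,-50],[-23,0,-50]):print(o,M@np.array(o)+r.x[:3])
p,q=pose();print(p,"tcp local",M.T@(p-r.x[:3]))
for z in(80,100,120):print(z,onz(t,ft((620,510)),z),onz(t,ft((65,510)),z))
b=s["T"]
print("tool az",q.apply([0,1,0]),q.apply([0,0,1]))
```

```text
[-0.4  0.2 -0.5 -1.1 -2.4 -0.4  0.   0.1 -0.6  0.6  0.9 -0.1  1.2  0.9
 -0.3 -1. ] [551.00029327 -77.332071    92.11583312]
[[ 0.961 -0.034  0.273]
 [ 0.018  0.998  0.058]
 [-0.275 -0.051  0.96 ]]
lean fwd 15.892549304495981 lean +y 3.4764541298150977
[23, 23, -50] [558.67018728 -56.87128558  36.61331979]
[23, -23, -50] [ 560.21448793 -102.78527636   38.96291266]
[-23, 0, -50] [515.22145567 -80.66872159  50.42960586]
[568.70378109 -71.92316008  88.19612185] tcp local [18.19479788  5.00467182  1.39159071]
80 [ 501.85738624 -167.17960207   80.        ] [498.23567099 -15.06038384  80.        ]
100 [ 499.19774325 -160.5887751   100.        ] [495.69588925 -13.50396634 100.        ]
120 [ 496.53810027 -153.99794812  120.        ] [493.1561075  -11.94754884 120.        ]
tool az [ 0.73289472  0.02998228 -0.6796811 ] [ 0.03919976 -0.99922976 -0.0018095 ]
```

Request:
drive_tool([
  [0.73,0.68,0,0,0,0,4.0],
  [0.73,0.68,0,0,0,0,4.0],
  [0.73,0.68,0,0,0,0,4.0],
  [0,0,0,0,0,0,4.0],
])

```text
time: 7.62
position: [567.6, -71.7, 56.4]
ee_rot: [-1.576, 0.82, -3.107]
wrist_force: [0.2, 0.5, -2.5]
finger_gap: 45.6
```

Run:
```python
from h import *
o=arm.get_obs();print(o["position"],np.degrees(o["ee_rot"]),o["finger_gap"],np.round(o["qpos"],3),o["wrist_force"])
p=arm.capture("side")
cv2.imwrite("pics/c6.png",cv2.resize(p["pixels"][160:340,220:430][:,:,::-1],(700,600),interpolation=2))
```

```text
[567.58646154 -71.66133491  56.44730076] [ -90.28333933   46.99902631 -177.99439569] 45.632481532478316 [-0.439  0.505 -1.197 -0.891  0.345  2.805] [ 0.21678138  0.4817664  -2.47075487]
```

View pics/c6.png

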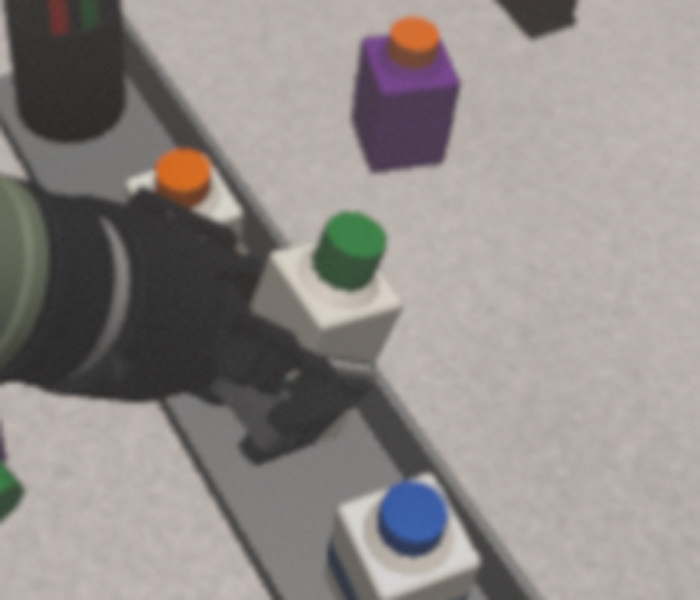

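Request:
drive_tool([
  [0.1,0.1,0,0,0,2.5,4.0],
  [0.1,0.1,0,0,0,2.5,4.0],
  [0,0,0,0,0,0,4.0],
])

```text
time: 8.05
position: [567.6, -71.8, 53.5]
ee_rot: [-1.576, 0.907, -3.108]
wrist_force: [-0.4, 0.3, -1.8]
finger_gap: 45.7
```

Run:
```python
from h import *
o=arm.get_obs();print(o["position"],np.degrees(o["ee_rot"]),o["finger_gap"],np.round(o["qpos"],3),o["wrist_force"])
print(pose()[1].inv().apply([0,0,-1]),pose()[1].inv().apply([-1,0,0]))
```

```text
[567.61719825 -71.79824571  53.45690831] [ -90.31975199   51.9685837  -178.05811995] 45.6717061875916 [-0.462  0.628 -1.264 -1.163  0.39   2.819] [-0.38356985  0.29405981 -1.77883762]
[0.78767306 0.61608387 0.00343823] [ 0.61573965 -0.78701934 -0.03827842]
```

Request:
drive_tool([
  [0.16,0.12,0,0,0,0,4.0],
  [0.16,0.12,0,0,0,0,4.0],
  [0,0,0,0,0,0,4.0],
])

```text
time: 8.43
position: [569.8, -71.7, 53.2]
ee_rot: [-1.573, 0.915, -3.102]
wrist_force: [-7.2, 1.2, 15.0]
finger_gap: 45.4
```

Request:
drive_tool([
  [0.12,0.09,0,0,0,0,4.0],
  [0,0,0,0,0,0,4.0],
])

```text
time: 8.68
position: [569.8, -71.7, 53.1]
ee_rot: [-1.571, 0.917, -3.101]
wrist_force: [-14.8, -1.0, 26.5]
finger_gap: 45.5
```

Contact happened at TCP z of about 53 with a lean of about 10°. I'll ease the grip to 20 N and draw back so the bottle pivots flat about its far bottom edge.

Request:
drive_tool([
  [0,0,0,0,0,0,4.0],
  [0.15,-0.2,0,0,0,0,4.0],
  [0.15,-0.2,0,0,0,0,4.0],
  [0.15,-0.2,0,0,0,0,4.0],
  [0,0,0,0,0,0,4.0],
], squeeze=20)

```text
time: 9.3
position: [565.0, -73.1, 53.2]
ee_rot: [-1.569, 0.919, -3.098]
wrist_force: [2.3, 0.7, 8.4]
finger_gap: 45.4
```

Run:
```python
from h import *
o=arm.get_obs();print(o["position"],np.degrees(o["ee_rot"]),o["finger_gap"],np.round(o["qpos"],3),o["wrist_force"])
p=arm.capture("side");t=arm.capture("top")
a=cv2.resize(p["pixels"][180:320,240:380][:,:,::-1],(400,400),interpolation=2)
b=cv2.resize(t["pixels"][130:250,300:420][:,:,::-1],(400,400),interpolation=2)
cv2.imwrite("pics/c7.png",np.hstack([a,b]))
```

```text
[565.0446916  -73.09977278  53.18582326] [ -89.88356956   52.68265122 -177.52935717] 45.39659323744826 [-0.473  0.649 -1.278 -1.209  0.401  2.811] [2.26128993 0.70180431 8.39789713]
```

View pics/c7.png

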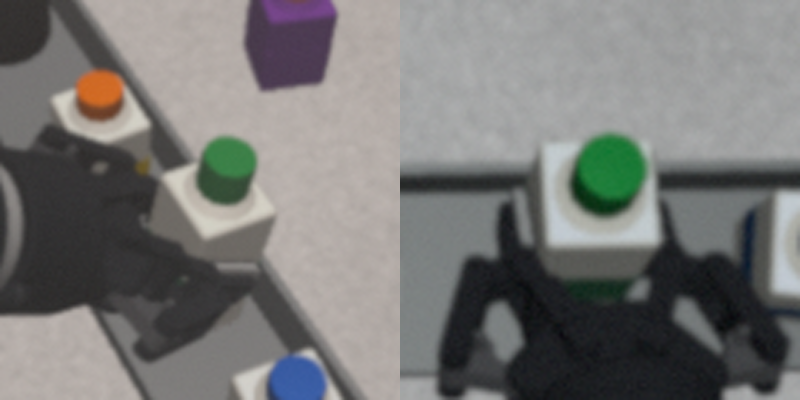

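Run:
```python
from h import *
from scipy.optimize import least_squares
s=arm.capture("side");t=arm.capture("top")
k=140/400.;k2=120/400.
fs=lambda u:np.array(u)*k+[240,180]; ft=lambda u:np.array(u-np.array([400,0]))*k2+[300,130]
obs=[(s,fs((228,157)),(0,0,78)),(t,ft((613,166)),(0,0,78)),(s,fs((163,176)),(-23,23,50)),(t,ft((546,243)),(-23,23,50)),(s,fs((212,241)),(-23,-23,50)),(t,ft((660,243)),(-23,-23,50)),(s,fs((272,212)),(23,-23,50)),(t,ft((543,145)),(23,23,50))]
def f(x):
    M=R.from_rotvec(x[3:]).as_matrix();return np.concatenate([(proj(c,M@np.array(o,float)+x[:3])[0]-u) for c,u,o in obs])
r=least_squares(f,[545,-72,55,0,0.2,0.04]);M=R.from_rotvec(r.x[3:]).as_matrix()
print(np.round(r.fun,1),r.x[:3]);z=M[:,2];print("lean fwd",np.degrees(np.arctan2(z[0],z[2])),"lean +y",np.degrees(np.arctan2(z[1],z[2])))
for o in([23,0,-50],[-23,0,-50]):print(o,M@np.array(o)+r.x[:3])
```

```text
[ 0.9  0.2 -0.4 -0.8 -1.8 -0.1  0.3  1.4 -2.4  0.1  1.1  0.2  3.   0.6
 -1.6 -1.5] [548.18504348 -75.92159392  55.0062114 ]
lean fwd 9.179463929842147 lean +y 1.313147270466937
[23, 0, -50] [562.87477187 -75.74629074   1.96678126]
[-23, 0, -50] [517.54666147 -78.35923762   9.3515573 ]
```

Request:
drive_tool([
  [0.26,-0.11,0,0,0,-1,4.0],
  [0.26,-0.11,0,0,0,-1,4.0],
  [0.26,-0.11,0,0,0,-1,4.0],
  [0.26,-0.11,0,0,0,-1,4.0],
  [0,0,0,0,0,0,4.0],
], squeeze=20)

```text
time: 10.12
position: [556.8, -73.8, 49.4]
ee_rot: [-1.568, 0.853, -3.097]
wrist_force: [3.5, 0.9, 9.7]
finger_gap: 45.8
```

Run:
```python
from h import *
o=arm.get_obs();print(o["position"],np.degrees(o["ee_rot"]),o["finger_gap"],np.round(o["qpos"],3),o["wrist_force"])
p=arm.capture("side");t=arm.capture("top")
a=cv2.resize(p["pixels"][180:320,240:380][:,:,::-1],(400,400),interpolation=2)
b=cv2.resize(t["pixels"][130:250,300:420][:,:,::-1],(400,400),interpolation=2)
cv2.imwrite("pics/c8.png",np.hstack([a,b]))
```

```text
[556.76947879 -73.76108168  49.37075755] [ -89.82828166   48.87907472 -177.44067396] 45.77884414121034 [-0.467  0.571 -1.25  -1.036  0.375  2.788] [3.49196186 0.88061259 9.69624019]
```

View pics/c8.png

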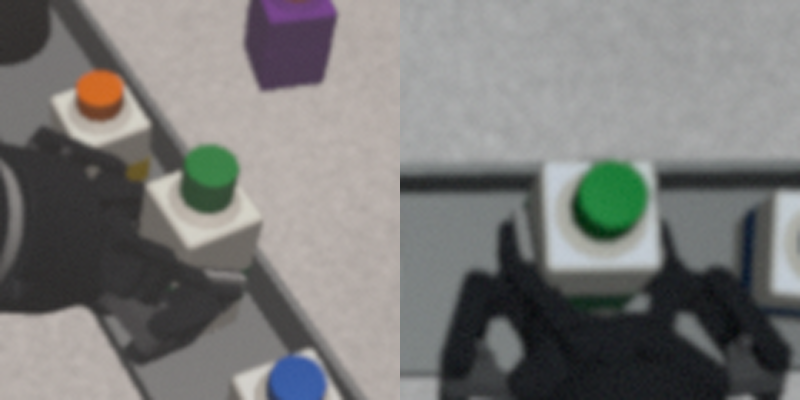

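Run:
```python
from h import *
from scipy.optimize import least_squares
s=arm.capture("side");t=arm.capture("top")
k=140/400.;k2=120/400.
fs=lambda u:np.array(u)*k+[240,180]; ft=lambda u:np.array(u-np.array([400,0]))*k2+[300,130]
obs=[(s,fs((211,165)),(0,0,78)),(t,ft((614,192)),(0,0,78)),(s,fs((147,184)),(-23,23,50)),(t,ft((546,266)),(-23,23,50)),(s,fs((199,249)),(-23,-23,50)),(t,ft((660,266)),(-23,-23,50)),(s,fs((260,217)),(23,-23,50)),(t,ft((543,166)),(23,23,50)),(t,ft((655,166)),(23,-23,50))]
def f(x):
    M=R.from_rotvec(x[3:]).as_matrix();return np.concatenate([(proj(c,M@np.array(o,float)+x[:3])[0]-u) for c,u,o in obs])
r=least_squares(f,[545,-72,55,0,0.1,0.04]);M=R.from_rotvec(r.x[3:]).as_matrix()
print(np.round(r.fun,1),r.x[:3]);z=M[:,2];print("lean fwd",np.degrees(np.arctan2(z[0],z[2])),"lean +y",np.degrees(np.arctan2(z[1],z[2])))
for o in([23,0,-50],[-23,0,-50]):print(o,M@np.array(o)+r.x[:3])
```

```text
[ 0.8  0.1 -0.5 -0.9 -1.7 -0.   0.5  1.5 -3.7  0.3  1.3  0.4  2.   1.3
 -1.  -1.4 -0.4 -2.4] [540.43968157 -76.84940732  54.2861984 ]
lean fwd 7.661634612323094 lean +y 1.747145479212777
[23, 0, -50] [556.53878817 -77.22321046   1.65845821]
[-23, 0, -50] [511.01440382 -79.4972825    7.85192457]
```

Request:
drive_tool([
  [0.05,0.05,0,0,0,1.3,4.0],
  [0.05,0.05,0,0,0,1.3,4.0],
  [0.1,0.08,0,0,0,0,4.0],
  [0.1,0.08,0,0,0,0,4.0],
  [0,0,0,0,0,0,4.0],
], squeeze=20)

```text
time: 10.95
position: [554.9, -73.8, 49.0]
ee_rot: [-1.564, 0.904, -3.095]
wrist_force: [-30.3, -3.6, 59.1]
finger_gap: 45.6
```

Run:
```python
from h import *
o=arm.get_obs();print(o["position"],np.degrees(o["ee_rot"]),o["finger_gap"],np.round(o["qpos"],3),o["wrist_force"])
p=arm.capture("side");t=arm.capture("top")
a=cv2.resize(p["pixels"][180:320,240:380][:,:,::-1],(400,400),interpolation=2)
b=cv2.resize(t["pixels"][130:250,300:420][:,:,::-1],(400,400),interpolation=2)
cv2.imwrite("pics/c9.png",np.hstack([a,b]))
```

```text
[554.85539616 -73.75974022  48.97238312] [ -89.60024856   51.78338496 -177.32846697] 45.57899247029513 [-0.483  0.649 -1.293 -1.205  0.401  2.795] [-30.33354443  -3.63073996  59.10356613]
```

View pics/c9.png

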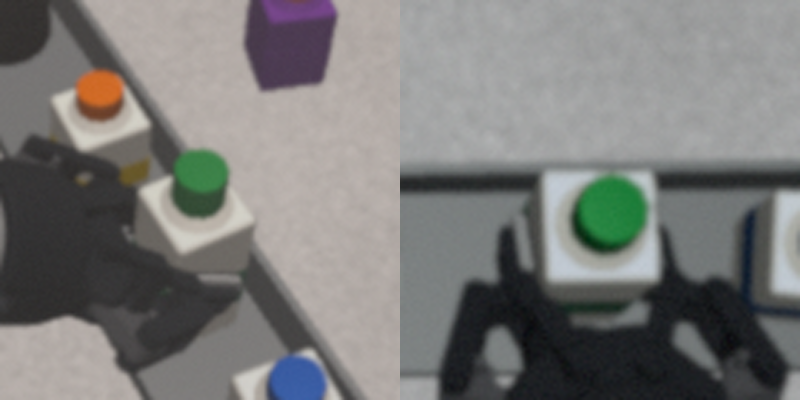

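The bottle is now near upright and pressed on the floor at 59 N. I'll relieve the pressure, then open.

Request:
drive_tool([
  [-0.12,-0.09,0,0,0,0,4.0],
  [-0.12,-0.09,0,0,0,0,4.0],
  [0,0,0,0,0,0,4.0],
], squeeze=20)

```text
time: 11.42
position: [555.0, -73.8, 49.1]
ee_rot: [-1.566, 0.898, -3.097]
wrist_force: [-12.8, -2.2, 30.7]
finger_gap: 45.4
```

Request:
drive_tool([
  [-0.12,-0.09,0,0,0,0,4.0],
  [0,0,0,0,0,0,4.0],
], squeeze=20)

```text
time: 11.68
position: [554.9, -73.9, 49.2]
ee_rot: [-1.567, 0.896, -3.098]
wrist_force: [-5.6, -1.4, 17.4]
finger_gap: 45.3
```

Request:
drive_tool([
  [-0.08,-0.06,0,0,0,0,4.0],
  [-0.04,-0.03,0,0,0,0,4.0],
  [0,0,0,0,0,0,4.8],
  [0,0,0,0,0,0,5.2],
  [0,0,0,0,0,0,5.6],
  [0,0,0,0,0,0,5.6],
], squeeze=20)

```text
time: 12.42
position: [550.5, -72.2, 45.0]
ee_rot: [-1.576, 0.883, -3.107]
wrist_force: [0.6, -0.4, 0.2]
finger_gap: 56.2
```

Run:
```python
from h import *
o=arm.get_obs();print(o["position"],np.degrees(o["ee_rot"]),o["finger_gap"],np.round(o["qpos"],3),o["wrist_force"])
p=arm.capture("side");t=arm.capture("top")
a=cv2.resize(p["pixels"][180:320,240:380][:,:,::-1],(400,400),interpolation=2)
b=cv2.resize(t["pixels"][130:250,300:420][:,:,::-1],(400,400),interpolation=2)
cv2.imwrite("pics/c10.png",np.hstack([a,b]))
```

```text
[550.48420687 -72.21918761  44.97724562] [ -90.30943285   50.58387467 -178.02226657] 56.24958136586066 [-0.481  0.636 -1.29  -1.166  0.396  2.796] [ 0.57998971 -0.39655158  0.19039302]
```

View pics/c10.png

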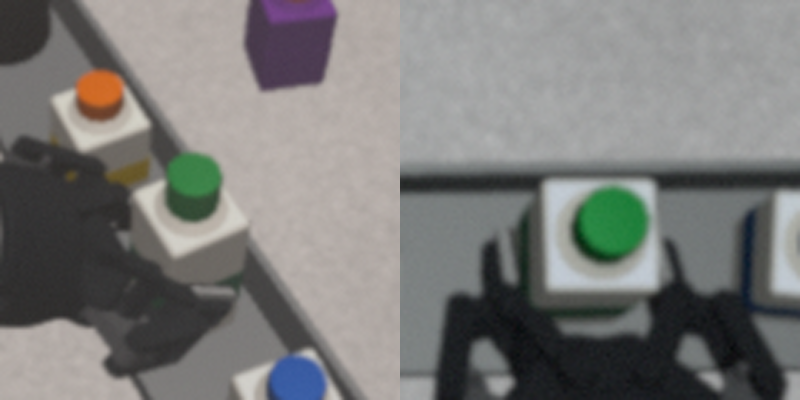

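Released. The bottle stands upright between the fingers, with its cap centred on its top in both views. I'll retreat by swinging the fingers back while the wrist rises, because joint 3 leaves no room for a straight pull-back.

Run:
```python
from h import *
p,q=pose();T=250
n=7;w0=p-q.apply([0,T,0]);print(w0)
w1=w0+[15,0,110]
pp,qq=p,q
for i in range(1,n+1):
    w=w0+(w1-w0)*i/n; q2=q*R.from_euler("z",-32*i/n,degrees=True);p2=w+q2.apply([0,T,0])
    d=qq.inv().apply(p2-pp)/10;print(np.round(d,2),round(-32/n,2),np.round(p2), "corner",np.round(p2-q2.apply([0,77,0])+q2.apply([-40,0,0])))
    pp,qq=p2,q2
```

```text
[357.62003526 -80.3131528  203.76637693]
[ 0.64 -0.91  0.  ] -4.57 [540. -73.  46.] corner [512. -74. 128.]
[ 0.71 -1.02  0.  ] -4.57 [527. -73.  48.] corner [506. -74. 132.]
[ 0.79 -1.12  0.  ] -4.57 [514. -74.  51.] corner [500. -75. 137.]
[ 0.88 -1.21  0.  ] -4.57 [500. -74.  55.] corner [492. -75. 142.]
[ 0.97 -1.29  0.  ] -4.57 [485. -75.  61.] corner [484. -75. 148.]
[ 1.07 -1.37  0.  ] -4.57 [469. -76.  68.] corner [475. -76. 155.]
[ 1.18 -1.44  0.  ] -4.57 [452. -76.  77.] corner [466. -76. 163.]
```

Request:
drive_tool([
  [0.65,-0.9,0,0,0,-4.6,5.8],
  [0.7,-1.0,0,0,0,-4.6,5.8],
  [0,0,0,0,0,0,5.8],
])

```text
time: 12.9
position: [528.9, -73.6, 49.7]
ee_rot: [-1.573, 0.726, -3.104]
wrist_force: [0.9, -0.1, 1.0]
finger_gap: 58.1
```

Run:
```python
from h import *
o=arm.get_obs();print(o["position"],np.degrees(o["ee_rot"]),o["finger_gap"],np.round(o["qpos"],3),o["wrist_force"])
p=arm.capture("side");t=arm.capture("top")
a=cv2.resize(p["pixels"][180:320,240:380][:,:,::-1],(400,400),interpolation=2)
b=cv2.resize(t["pixels"][130:250,300:420][:,:,::-1],(400,400),interpolation=2)
cv2.imwrite("pics/c11.png",np.hstack([a,b]))
```

```text
[528.88321443 -73.64665518  49.70749686] [ -90.11657487   41.6197424  -177.84182614] 58.14255391648402 [-0.465  0.424 -1.208 -0.721  0.327  2.752] [ 0.88606201 -0.0580573   0.99230424]
```

View pics/c11.png

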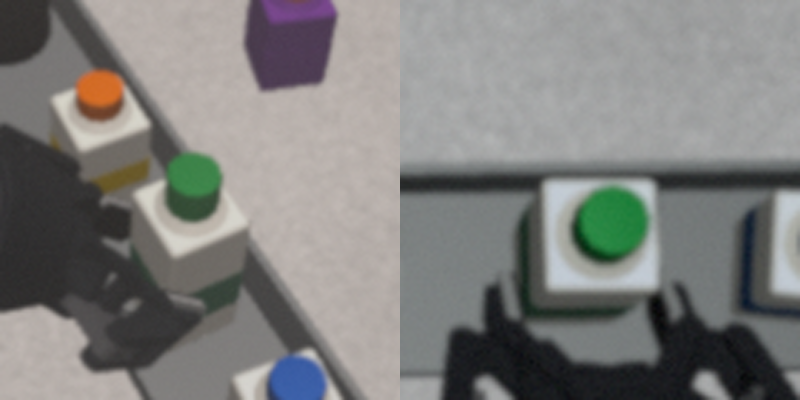

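The bottle hasn't moved and the fingers are sliding off it cleanly. I'll continue.

Request:
drive_tool([
  [0.8,-1.1,0,0,0,-4.6,5.8],
  [0.9,-1.2,0,0,0,-4.6,5.8],
  [0.95,-1.3,0,0,0,-4.6,5.8],
  [1.05,-1.4,0,0,0,-4.6,5.8],
  [0.8,-2.5,0,0,0,-2,5.8],
  [0.5,-3.5,0,0,0,0,5.8],
  [0,-4,0,0,0,0,5.8],
  [0,-4,0,0,0,0,5.8],
  [0,0,0,0,0,0,5.8],
  [0,0,0,0,0,0,5.8],
])

```text
time: 14.25
position: [406.4, -78.5, 192.6]
ee_rot: [-1.574, 0.367, -3.105]
wrist_force: [-0.4, 1.1, 0.3]
finger_gap: 57.9
```

Run:
```python
from h import *
o=arm.get_obs();print(o["time"],o["position"],np.round(o["qpos"],3),o["wrist_force"])
p=arm.capture("side");t=arm.capture("top")
a=cv2.resize(p["pixels"][140:380,200:440][:,:,::-1],(400,400),interpolation=2)
b=cv2.resize(t["pixels"][110:310,240:440][:,:,::-1],(400,400),interpolation=2)
cv2.imwrite("pics/c12.png",np.hstack([a,b]))
```

```text
14.25 [406.37801157 -78.52496991 192.63461153] [-0.514 -0.143 -0.902  0.497  0.192  2.62 ] [-0.43816805  1.05406747  0.28361813]
```

View pics/c12.png

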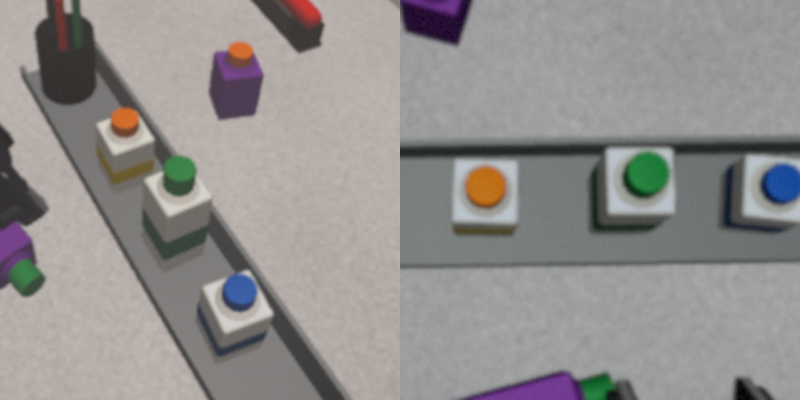

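Run:
```python
from h import *
s=arm.capture("side");t=arm.capture("top")
fs=lambda u:np.array(u)*.6+[200,140]; ft=lambda u:np.array(u-np.array([400,0]))*.5+[240,110]
for n,a,b in(("green cap",(181,169),(648,172)),("orange",(125,118),(486,186)),("blue",(240,287),(782,183)),("bodytop near+y",(145,190),(607,215)),("bodytop near-y",(172,224),(672,213))):print(n,*tri(s,fs(a),t,ft(b)))
arm.job_done();print(arm.get_obs()["time"])
```

```text
green cap [540.00141121 -75.27717712 129.85381197] 1.6452657081766744
orange [535.53656481  26.3532136   91.83919588] 1.5004513768729972
blue [ 543.23174009 -174.68580465   91.37075368] 1.9026454430502793
bodytop near+y [518.05286325 -55.31705828  87.42490918] 0.24746138969279438
bodytop near-y [521.08673159 -98.90265261  90.98772727] 2.5655507174497387
the job is handed in; nothing more can be done
the job is handed in; nothing more can be done
```

The green-capped bottle is standing upright on the organiser floor in the gap where it fell. I've let go of it, pulled the gripper well clear and handed the job in at about 14.4 s.

- **How it went:** I gripped the bottle across its sides, lifted it off the far rail and turned it upright. Joint 3 came close to its limit (-1.293 of -1.3), so the last 10° or so of lean came out by easing the grip and pressing the far bottom edge against the floor. The highest wrist force I saw was about 66 N, while pressing the bottle down just before release.
- **Tall bottle:** two-view measurement puts the cap at about (540, -75, 130) mm. The top of a 128 mm bottle on the 4 mm floor should be at 132. The cap is centred over the body, so it stands upright, with roughly 53–55 mm of clear space to each neighbour.
- **Blue and orange bottles:** both are still standing and measured within 2 mm of where they started, which is about the accuracy of the measurement.
- **Check that disagreed:** the two near top corners of the tall bottle's body measured 87 and 91 mm high, against an expected 104. The cap height, the pictures and the bottle staying put after release all say it is flat on the floor. I put the difference down to badly picked corner pixels, and I did not re-measure.

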